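Stack spacer and washer on a grooved shaft and lock them with a slotted keeper

TASK

Finish assembling the small pump shaft that stands upright in its stand with the bearing already on it: lower the spacer sleeve down the shaft onto the bearing, then lower the flat washer onto the spacer, neither of them dropped, and last slide the slotted keeper plate sideways into the shaft's groove, on top of the washer, until its slot is fully home round the shaft. Leave the beaker, the spanner and the amber jar where they are.

Things in the scene. Friction and masses are not known exactly. Their poses are not given: they have to be found in the camera images.
- shaft_seat (a point): On the shaft's axis at the bearing's top face, 24 mm above the bench: here the spacer sits; z up along the shaft. The stand is fixed: a 90 x 90 x 12 mm aluminium plate with four screw heads (3 mm high) and on it a ball bearing 42 mm across, 12 mm high, from which the upright steel shaft stands out 51 mm.
- shaft_groove (a point): On the shaft's axis, half-way up its groove, 33.5 mm above the seat point. Heights above the seat point: shaft 18 mm thick from 0 to 28 mm; groove 10 mm thick from 28 to 39 mm; head 18 mm thick from 39 to 44 mm, tapering to 10 mm at its tip at 51 mm. The groove goes all round, so the keeper may come from any side.
- spacer_center (a point): Centre (half-way up) of the spacer sleeve: loose aluminium tube, 32 mm outside, 22 mm bore, 22 mm high, standing on its end on the bench, z along its bore. Seated on the bearing its centre is 11 mm above the seat point.
- washer_center (a point): Centre (half-way up) of the flat steel washer: 50 mm outside, 22 mm bore, 8 mm thick, lying on the bench, z along its bore. Seated on the spacer its centre is 26 mm above the seat point.
- keeper_slot (a point): The point of the keeper that belongs on the shaft's axis, half-way through its plate. Loose steel U-plate 5 mm thick lying flat, 34 mm wide (y), from 33 mm behind (-x) to 17 mm ahead (+x) of this point. Slot 14 mm wide, open to +x, ending square 7 mm behind this point; round prong tips. On the washer this point is 32.5 mm above the seat point.
- keeper_tab (a point): Centre of the keeper's upright dark grip tab, 26 mm behind (-x) and 16.5 mm above the slot point; x and z as for the slot point. The tab is 14 mm long (x), 12 mm thick (y), and rises from the plate's top face, 5 mm above the bench, to 33 mm. Grip it across y; there is no room for a finger between it and the shaft's head.
- spacer: The same spacer, origin at the centre of its underside.
- washer: The same washer, origin at the centre of its underside.
- keeper: The same keeper, origin on its underside below the slot point.
- beaker: Bystander: empty 50 ml glass beaker, 45 mm across, 58 mm high; origin at the centre of its underside.
- spanner: Bystander: open-ended spanner lying flat, 149 x 25 x 6 mm; origin at the centre of its underside.
- amber_jar: Bystander: small amber reagent jar with a white cap, 48 mm across, 86 mm high; origin at the centre of its underside.
Things that resemble listed ones, but are neither listed nor needed, are in the scene too. Several things look just like the spacer: the one meant starts farthest to the robot's right.

How it is judged (in metres and radians):
On the way, in this order (a step that is already met when the one before it is completed fails the run):
1. the spacer sits on the bearing round the shaft (horizontal distance between spacer_center and shaft_seat below 0.004 m and z of spacer_center in the frame of shaft_seat between 0.0085 and 0.0135 m and angle between spacer_center's own z axis and vertical below 0.08 rad), for 0.2 s.
2. the washer lies on the spacer round the shaft (all of step 1 and horizontal distance between washer_center and shaft_seat below 0.004 m and z of washer_center in the frame of shaft_seat between 0.0235 and 0.0285 m and angle between washer_center's own z axis and vertical below 0.08 rad), for 0.2 s.
3. the keeper is home in the groove on the washer (all of step 2 and horizontal distance between keeper_slot and shaft_seat below 0.006 m and z of keeper_slot in the frame of shaft_seat between 0.0295 and 0.0355 m and angle between keeper_slot's own z axis and vertical below 0.1 rad), for 0.2 s.
At the end, for the whole second after the job is handed in: Spacer centre within 4 mm of the shaft's axis and 11 mm (+-2.5) above the seat point, washer centre within 4 mm of the axis and 26 mm (+-2.5) above it, both level to 0.08 rad; the keeper's slot point within 6 mm of the axis and 32.5 mm (+-3) above the seat point, level to 0.1 rad; all three at rest (all of step 3 and linear speed of each of spacer, washer, keeper below 0.02 m/s); the robot touches nothing.
It fails at once if the spacer drops down the shaft (over 0.4 m/s on it) (horizontal distance between spacer_center and shaft_seat below 0.012 m and z of spacer_center in the frame of shaft_seat below 0.045 m and linear speed of spacer above 0.4 m/s).
It fails at once if the washer drops down the shaft (over 0.4 m/s on it) (horizontal distance between washer_center and shaft_seat below 0.012 m and z of washer_center in the frame of shaft_seat below 0.045 m and linear speed of washer above 0.4 m/s).
It fails at once if the beaker is moved by more than 30 mm (distance of beaker from where it was at the start of the episode above 0.03 m).
It fails at once if the spanner is moved by more than 30 mm (distance of spanner from where it was at the start of the episode above 0.03 m).
It fails at once if the amber jar is moved by more than 30 mm (distance of amber_jar from where it was at the start of the episode above 0.03 m).
It also fails if it takes over 67 s, if anything falls off the work surface, if the arm or the gripper's body presses on something with over 40 N, if the wrist force passes 120 N, or if a joint passes its speed limit or range.

ROBOT

A 6-joint arm with a two-finger parallel gripper is mounted at the origin on a cart in front of the work surface, level with it; the furniture and walls round the work are solid. World frame = base frame: x ahead of the robot, y to its left, z up, the work surface at z = 0. Lengths are in m, angles in degrees, forces in N, time in s.
With the tool pointing down it reaches from about 0.25 to 0.725 m from the base axis. Payload 9.7 kg.
Tool frame: the origin (TCP) lies at the very end of the fingers, on their centre line; the grasp point (between the pads) lies 19 mm behind it; z points along the fingers, y is the line along which they close (so a half turn about z gives the same grasp; the last joint's range is limited). The gripper opens to 85 mm and grips with 20 to 120 N. Pads are 22 mm wide; open, the fingers measure 114 mm over their backs; the gripper's body (76 mm by 85 mm) begins 54 mm behind the grasp point. The pads swing forward as they close: fully open they stand 13 mm farther back than shut.
Start: joints at [-72.25, 4.979, 10.078, 95.1, 0, 90], TCP at [0.168, -0.524, 0.231] pointing down, gripper open.
Joint ranges: [-179.16, 179.16], [-48.56, 103.87], [-65.8, 70.77], [-126.05, 130.52], [-82.76, 87.17], [-180, 180]. Speed limits (degrees/s): [127.2, 127.2, 147.25, 180, 180, 180].

INTERFACE

Orientations are given as [roll, pitch, yaw] about the fixed x, y, z axes, in that order (R = Rz(yaw) Ry(pitch) Rx(roll)).
In Python, from station import r, snapshot, camera_info gives the robot as it stands.
- The arm moves only by the tool step_arm, never from a script. Its argument "motion" is a list of rows, each an object of numbers: "ax", "ay", "az": the turn, a rotation vector about the world's x, y, z in degrees; "tx", "ty", "tz": the shift along the world's x, y, z in m; "jaw": the opening, from 0 (shut) to 1 (fully open). In form: [{"ax": .., "ay": .., "az": .., "tx": .., "ty": .., "tz": .., "jaw": ..}, ...]. A call has 1 to 12 rows; each row shifts and turns the commanded pose from where the row before left it; what a row does not reach is not made up. A row lasts 1/10 s, in which the tool goes at most 50 mm and 8.59 degrees, less where a joint would pass 70% of its speed; a pose out of reach is approached as far as the arm can. A call is refused whole if a number of a shift passes 0.05 or a number of a turn 8.59, either way. A call with a gripper value outside its range is refused whole. The fingers move at their own pace and stop on an object; "grip_force" is the grip in N (left out, the last holds). Time passes only in rows, so rows that do not move let the fingers close. It gives the time, the measured TCP pose, the force, the opening and the grip force at its end, in the units of the state.
- r.sense(): the state, without advancing time (a new reading comes with each control period).
- snapshot(name): name is "scene" or "top" or "wrist"; returns the picture (400x640x3 uint8, blue, green, red); there is no depth.
- camera_info(name): a dict with "intrinsics" (3x3 intrinsics, pixels), "pose" (4x4, takes a point from camera to world coordinates); the wrist camera has in their place "mount" (4x4, takes a point from camera to tool coordinates, whose origin is the TCP and whose axes are the flange's). Camera axes: x right, y down, z forward; pixel columns grow to the right and rows downward; lengths in m; the calibration is good to about 2 mm. The wrist camera is an equidistant fisheye: a pixel r from the principal point sees the ray r / f radians off the axis. A picture is of the moment at which its call begins: read the wrist's pose just before it. camera_info takes no time and is no camera call.
- r.close_job(): hands the job in; it is judged then, once.
The state is a dict: "time": time; "qpos": joint angles; "qvel": joint speeds; "joint_efforts": joint torques, N m; "ee_pos": TCP position; "ee_rot": TCP orientation; "wrist_force": force on the tool from outside, world axes, zero at the start; "torque": the same for the moment, N m; "finger_gap": opening from 0.0 (shut) to 1.0 (fully open); "grip_force": force on a finger pad.
Only numpy, scipy, OpenCV 4.12 (cv2) and the standard library are available. Lean on these libraries where they do the work, as an engineer would, in place of code of your own. Each camera call takes 0.05 s, during which the arm holds its last target. There are 200 camera calls.

## Working session

There is one attempt and no reset: what is moved stays moved. The work goes in short steps, Python scripts to look and compute and a tool call to move; the robot and the scene stay as the last step left them, time stands still between calls to the robot, and variables do not carry over. Pictures are saved under pics/ and viewed, at most 10 in all, crops included, and the job is handed in when it is done.

Besides the shell and the picture viewer there is one more tool, called after "Request:" as name(argument=value, ...) on one line, values as JSON. step_arm: Moves the arm, as the interface text tells. Its arguments: {"type":"object","properties":{"motion":{"type":"array"},"grip_force":{"type":"number"}},"required":["motion"]}

```bash
mkdir -p pics; python3 - <<'E'
from station import r, snapshot, camera_info
import cv2, numpy as np
np.set_printoptions(precision=4,suppress=True)
for n in ("scene","top","wrist"):
    s=r.sense(); cv2.imwrite(f"pics/{n}0.png",snapshot(n)); print(n,camera_info(n))
s=r.sense();print(s)
E
```

```text
scene {'intrinsics': array([[394.5125,   0.    , 318.4575],
       [  0.    , 394.5125, 195.2352],
       [  0.    ,   0.    ,   1.    ]]), 'pose': array([[ 0.4582, -0.4192,  0.7838, -0.2358],
       [-0.8888, -0.2301,  0.3964, -0.4356],
       [ 0.0142, -0.8782, -0.478 ,  0.5166],
       [ 0.    ,  0.    ,  0.    ,  1.    ]])}
top {'intrinsics': array([[375.196 ,   0.    , 316.4665],
       [  0.    , 375.196 , 196.0328],
       [  0.    ,   0.    ,   1.    ]]), 'pose': array([[-0.0126, -0.9903,  0.1384,  0.3631],
       [-0.9999,  0.0112, -0.0112, -0.0503],
       [ 0.0096, -0.1385, -0.9903,  1.0501],
       [ 0.    ,  0.    ,  0.    ,  1.    ]])}
wrist {'intrinsics': array([[309.7069,   0.    , 322.2937],
       [  0.    , 309.7069, 197.0939],
       [  0.    ,   0.    ,   1.    ]]), 'mount': array([[-0.0003, -0.946 , -0.3243,  0.0839],
       [ 1.    , -0.0001, -0.0007, -0.0011],
       [ 0.0006, -0.3243,  0.946 , -0.1418],
       [ 0.    ,  0.    ,  0.    ,  1.    ]])}
{'time': 0.15, 'qpos': array([-72.2492,   5.0022,  10.0464,  95.1006,   0.0004,  89.9999]), 'qvel': array([-0.1011,  0.0032,  0.2752, -0.1067,  0.1027,  0.0093]), 'joint_efforts': array([ -0.0014, -52.0764,  46.5044,   0.014 ,   0.    ,   0.    ]), 'ee_pos': array([ 0.1676, -0.5236,  0.2308]), 'ee_rot': array([-179.9436,   -0.0004,   17.7508]), 'wrist_force': array([ 0.8024,  0.2507, -0.6056]), 'torque': array([ 0.0157,  0.0325, -0.0374]), 'grip_force': 0.0, 'finger_gap': 0.9966673396561488}
```

View pics/top0.png

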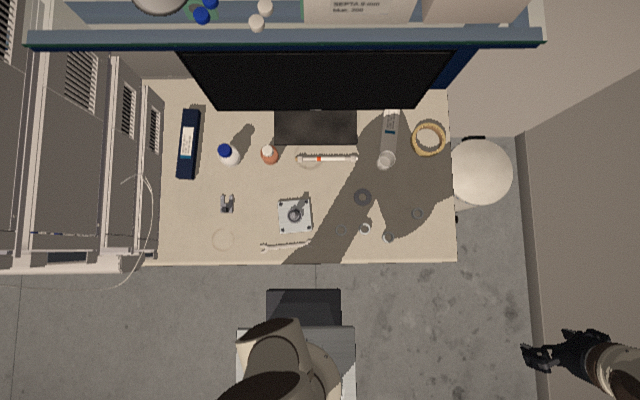

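View pics/scene0.png

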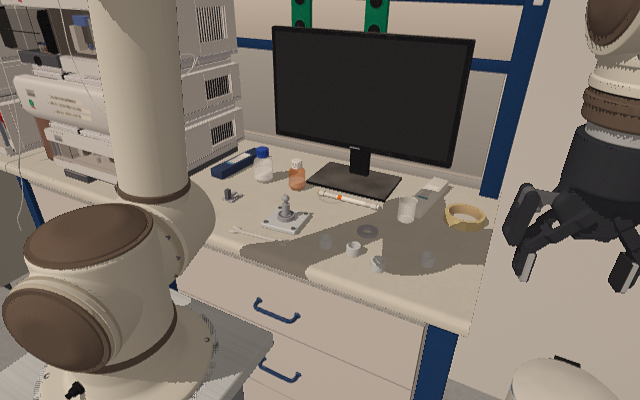

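```bash
python3 - <<'E'
import cv2, numpy as np
t=cv2.imread("pics/top0.png")[175:255,205:435]; s=cv2.imread("pics/scene0.png")[180:280,215:445]
f=lambda a:cv2.convertScaleAbs(cv2.resize(a,None,fx=3.45,fy=3.2,interpolation=cv2.INTER_CUBIC),alpha=1.5)
cv2.imwrite("pics/crop0.png",np.vstack([f(t),f(s)]))
E
```

```text
(no output)
```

View pics/crop0.png

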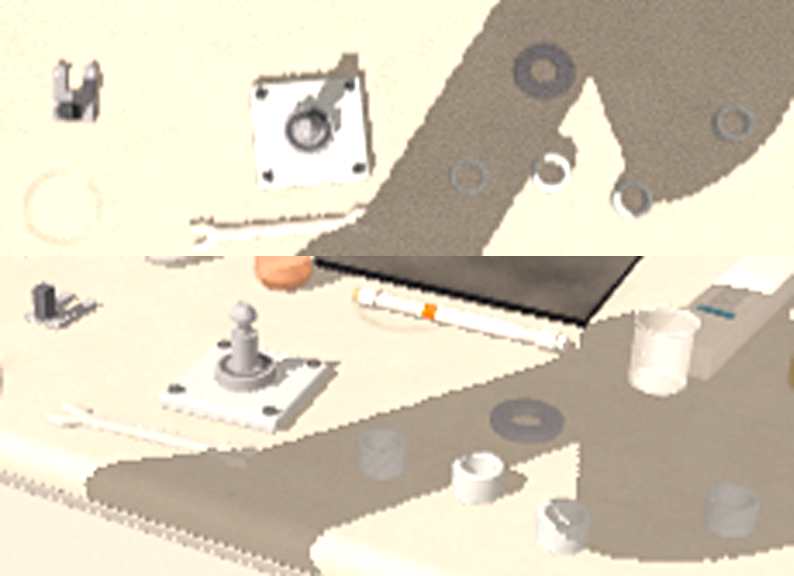

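```bash
cat > h.py <<'E'
from station import r, snapshot, camera_info
import cv2, numpy as np
from scipy.spatial.transform import Rotation as R
np.set_printoptions(precision=4,suppress=True)
def tool(s):
    T=np.eye(4); T[:3,:3]=R.from_euler('xyz',s['ee_rot'],degrees=True).as_matrix(); T[:3,3]=s['ee_pos']; return T
def ray(n,px,T=None):
    c=camera_info(n);K=c['intrinsics'];u=(np.array(px,float)-K[:2,2])/K[0,0]
    if n=='wrist':
        th=np.hypot(*u); d=np.r_[u/th*np.sin(th),np.cos(th)] if th>1e-9 else np.array([0,0,1.]); P=T@c['mount']
    else: d=np.r_[u,1]; P=c['pose']
    d=P[:3,:3]@d; return P[:3,3],d/np.linalg.norm(d)
def plane(o,d,z): return o+d*(z-o[2])/d[2]
def tri(rays):
    A=sum(np.eye(3)-np.outer(d,d) for o,d in rays); b=sum((np.eye(3)-np.outer(d,d))@o for o,d in rays)
    return np.linalg.solve(A,b)
def proj(P,T):
    c=camera_info('wrist');K=c['intrinsics'];p=np.linalg.inv(T@c['mount'])@np.r_[P,1]
    th=np.arctan2(np.hypot(p[0],p[1]),p[2]); return K[:2,2]+K[0,0]*th*p[:2]/max(np.hypot(p[0],p[1]),1e-9)
E
python3 - <<'E'
from h import *
for n,a,b,z in [("sp",(417.2,213.4),(427.2,253.8),.022),("s3",(388,237.3),(378,246),.022),("wash",(362.7,197.2),(367.8,231.3),.008),("tip",(294.6,213.6),(285.1,195.3),.075),("tab",(224.7,208.5),(228,190.5),.033)]:
    A=ray("top",a);B=ray("scene",b); print(n,"tri",tri([A,B]),"top",plane(*A,z)[:2],"scene",plane(*B,z)[:2])
for p in [(341,230),(364,229)]: print(plane(*ray("top",p),.022))
E
```

```text
sp tri [ 0.4555 -0.3393  0.0234] top [ 0.4553 -0.339 ] scene [ 0.4579 -0.3397]
s3 tri [ 0.3908 -0.2513  0.0539] top [ 0.3909 -0.2559] scene [ 0.4352 -0.2402]
wash tri [ 0.5045 -0.1923  0.0035] top [ 0.504  -0.1919] scene [ 0.4978 -0.1942]
tip tri [ 0.4528 -0.0021  0.0742] top [ 0.4538 -0.0038] scene [ 0.4505 -0.0013]
tab tri [0.4741 0.1896 0.028 ] top [0.4739 0.188 ] scene [0.4666 0.1838]
[ 0.4123 -0.1279  0.022 ]
[ 0.4142 -0.1909  0.022 ]
```

Request:
step_arm(motion=[{"tx": 0.045, "ty": 0.03, "az": -8.5}, {"tx": 0.045, "ty": 0.03, "az": -8.5}, {"tx": 0.045, "ty": 0.03, "az": -0.75}, {"tx": 0.045, "ty": 0.03}, {"tx": 0.045, "ty": 0.03}, {"tx": 0.03, "ty": 0.02}, {"tx": 0.015, "ty": 0.01}, {"tx": 0.0, "ty": 0.005}, {}, {}, {}])

```text
$.motion[0]: bad value
```

```bash
python3 - <<'E'
from h import *
s=r.sense();im=snapshot("wrist");cv2.imwrite("pics/w1.png",im);np.save("w1.npy",tool(s));print(s['ee_pos'],s['ee_rot'],s['time'],proj([.4555,-.3393,.022],tool(s)))
E
```

```text
[ 0.1676 -0.5236  0.2308] [-179.9436   -0.0004   17.7508] 0.15 [250.6474 -90.5074]
```

View pics/w1.png

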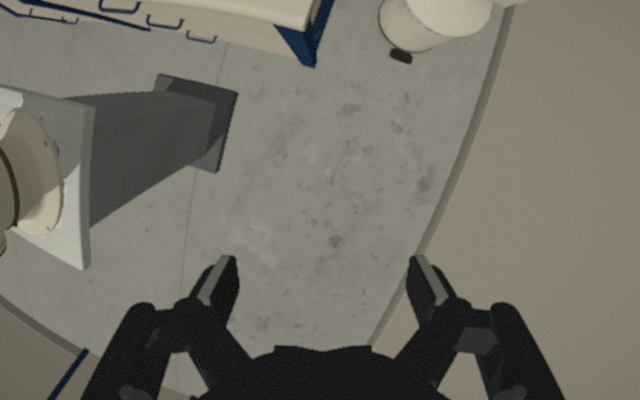

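The move was refused because each row needs every key. The picture only shows the floor and the open fingers, at (225,270) and (425,270).

Request:
step_arm(motion=[{"ax": 0, "ay": 0, "az": -8.5, "tx": 0.045, "ty": 0.03, "tz": 0, "jaw": 1}, {"ax": 0, "ay": 0, "az": -8.5, "tx": 0.045, "ty": 0.03, "tz": 0, "jaw": 1}, {"ax": 0, "ay": 0, "az": -0.75, "tx": 0.045, "ty": 0.03, "tz": 0, "jaw": 1}, {"ax": 0, "ay": 0, "az": 0, "tx": 0.045, "ty": 0.03, "tz": 0, "jaw": 1}, {"ax": 0, "ay": 0, "az": 0, "tx": 0.045, "ty": 0.03, "tz": 0, "jaw": 1}, {"ax": 0, "ay": 0, "az": 0, "tx": 0.03, "ty": 0.02, "tz": 0, "jaw": 1}, {"ax": 0, "ay": 0, "az": 0, "tx": 0.015, "ty": 0.01, "tz": 0, "jaw": 1}, {"ax": 0, "ay": 0, "az": 0, "tx": 0.018, "ty": 0.005, "tz": 0, "jaw": 1}, {"ax": 0, "ay": 0, "az": 0, "tx": 0, "ty": 0, "tz": 0, "jaw": 1}, {"ax": 0, "ay": 0, "az": 0, "tx": 0, "ty": 0, "tz": 0, "jaw": 1}])

```text
time: 1.2
ee_pos: [0.4322, -0.3552, 0.231]
ee_rot: [-180.0, 0.0, 1.4]
wrist_force: [-0.8, 0.3, 0.5]
finger_gap: 0.993
grip_force: 0.0
```

```bash
python3 - <<'E'
from h import *
s=r.sense();im=snapshot("wrist");cv2.imwrite("pics/w2.png",im);np.save("w2.npy",tool(s));print(s['ee_pos'],s['ee_rot'],s['time'],proj([.4555,-.3393,.022],tool(s)))
E
```

```text
[ 0.4322 -0.3552  0.231 ] [-179.9849    0.0351    1.3781] 1.2 [310.1252 147.0667]
```

View pics/w2.png

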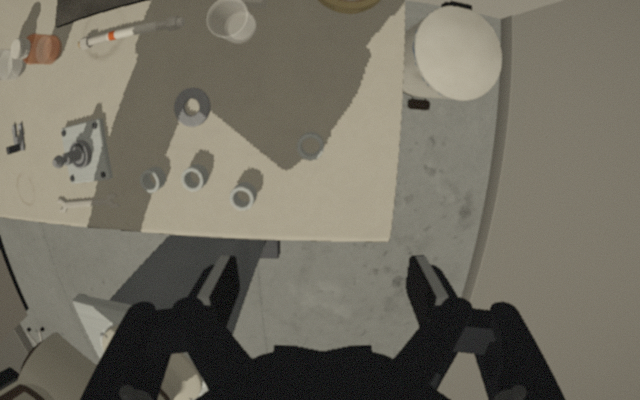

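Candidates are the tubes at top-view pixels (341,230), (364,229), (388,237) and (417,213). In the wrist picture they are at (152,181), (193,178), (243,196) and (311,146). The farthest right is (311,146), exactly where the triangulated point projects. The crop confirms it's a plain tube.

Request:
step_arm(motion=[{"ax": 0, "ay": 0, "az": -0.7, "tx": 0.012, "ty": 0.008, "tz": -0.03, "jaw": 1}, {"ax": 0, "ay": 0, "az": -0.7, "tx": 0.011, "ty": 0.008, "tz": -0.03, "jaw": 1}, {"ax": 0, "ay": 0, "az": 0, "tx": 0, "ty": 0, "tz": -0.03, "jaw": 1}, {"ax": 0, "ay": 0, "az": 0, "tx": 0, "ty": 0, "tz": 0, "jaw": 1}, {"ax": 0, "ay": 0, "az": 0, "tx": 0, "ty": 0, "tz": 0, "jaw": 1}])

```text
time: 1.75
ee_pos: [0.4545, -0.3394, 0.142]
ee_rot: [-180.0, 0.0, -0.1]
wrist_force: [-0.3, 0.3, 1.6]
finger_gap: 1.0
grip_force: 0.0
```

```bash
python3 - <<'E'
from h import *
s=r.sense();im=snapshot("wrist");cv2.imwrite("pics/w3.png",im);T=tool(s);np.save("w3.npy",T);print(s['ee_pos'],s['ee_rot'],proj([.4555,-.3393,.022],T))
a=cv2.imread("pics/w2.png")[20:220,0:400]; p=proj([.4555,-.3393,.022],T).astype(int)
b=im[p[1]-60:p[1]+60,p[0]-60:p[0]+60]
A=cv2.resize(a,(800,400),interpolation=cv2.INTER_CUBIC)
B=cv2.resize(b,(200,200))
C=im[p[1]-100:p[1]+100,p[0]-300:p[0]+300]
out=np.zeros((600,800,3),np.uint8);out[:400]=A;out[400:,:600]=C;out[400:,600:]=B
cv2.imwrite("pics/c3.png",out);print(p)
E
```

```text
[ 0.4545 -0.3394  0.142 ] [-179.9942    0.0197   -0.0936] [323.6301 189.2979]
[323 189]
```

View pics/c3.png

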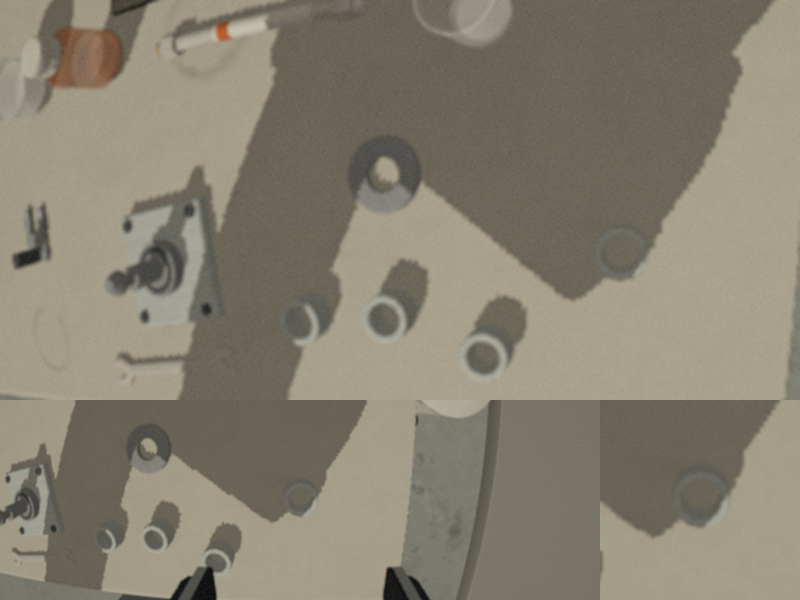

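```bash
cat >> h.py <<'E'
def circ(im,p,rad,rng=.3,par=12):
    "circle nearest p, sub-pixel by Hough on 4x enlarged crop"
    w=int(rad*2.2);x0,y0=int(p[0])-w,int(p[1])-w
    g=cv2.resize(cv2.cvtColor(im,cv2.COLOR_BGR2GRAY)[y0:y0+2*w,x0:x0+2*w],None,fx=4,fy=4,interpolation=cv2.INTER_CUBIC)
    g=cv2.GaussianBlur(cv2.normalize(g,None,0,255,cv2.NORM_MINMAX),(0,0),3)
    c=cv2.HoughCircles(g,cv2.HOUGH_GRADIENT,1,8,param1=60,param2=par,minRadius=int(4*rad*(1-rng)),maxRadius=int(4*rad*(1+rng)))
    if c is None: return None
    return [(x0+(a+.5)/4-.5,y0+(b+.5)/4-.5,q/4) for a,b,q in c[0][:5]]
E
python3 - <<'E'
from h import *
P=[.4555,-.3393,.022];rs=[]
for n,rad in(("w2",12.5),("w3",18.5)):
    T=np.load(n+".npy");c=circ(cv2.imread(f"pics/{n}.png"),proj(P,T),rad)
    print(n,np.array(c)); print([plane(*ray('wrist',k[:2],T),.022)[:2] for k in c[:3]]); rs.append(ray('wrist',c[0][:2],T))
print(tri(rs))
W=[.504,-.192,.008];rs=[]
for n,rad in(("w2",18),("w3",22)):
    T=np.load(n+".npy");c=circ(cv2.imread(f"pics/{n}.png"),proj(W,T),rad)
    print(n,proj(W,T),np.array(c)); print([plane(*ray('wrist',k[:2],T),.008)[:2] for k in c[:3]]); rs.append(ray('wrist',c[0][:2],T))
print(tri(rs))
E
```

```text
w2 [[308.75 145.5   14.25]]
[array([ 0.4573, -0.3377])]
w3 [[322.75  187.75   16.975]
 [362.5   164.     14.   ]]
[array([ 0.4569, -0.3385]), array([ 0.4786, -0.3731])]
[ 0.458  -0.3382  0.0257]
w2 [192.3448 106.9296] [[190.5   107.     19.675]
 [192.25  106.     18.1  ]
 [188.    105.5    22.   ]
 [194.75  105.     15.45 ]
 [191.    109.5    17.6  ]]
[array([ 0.5041, -0.1894]), array([ 0.5052, -0.1919]), array([ 0.5061, -0.186 ])]
w3 [171.3356 138.1582] [[171.75  139.25   22.4  ]
 [172.25  141.5    20.3  ]
 [167.75  137.75   26.3  ]
 [170.    137.75   24.675]
 [169.    135.5    24.05 ]]
[array([ 0.5029, -0.1924]), array([ 0.5007, -0.1927]), array([ 0.5047, -0.188 ])]
[ 0.503  -0.1881  0.0022]
```

The spacer is at (0.457, -0.3385). Its measured top height of 23–26 mm agrees with 22.

Request:
step_arm(motion=[{"ax": 0, "ay": 0, "az": 0, "tx": 0.0025, "ty": 0.001, "tz": -0.045, "jaw": 1}, {"ax": 0, "ay": 0, "az": 0, "tx": 0, "ty": 0, "tz": -0.045, "jaw": 1}, {"ax": 0, "ay": 0, "az": 0, "tx": 0, "ty": 0, "tz": -0.03, "jaw": 1}, {"ax": 0, "ay": 0, "az": 0, "tx": 0, "ty": 0, "tz": -0.018, "jaw": 0.7}, {"ax": 0, "ay": 0, "az": 0, "tx": 0, "ty": 0, "tz": 0, "jaw": 0.5}, {"ax": 0, "ay": 0, "az": 0, "tx": 0, "ty": 0, "tz": 0, "jaw": 0.3}, {"ax": 0, "ay": 0, "az": 0, "tx": 0, "ty": 0, "tz": 0, "jaw": 0.2}, {"ax": 0, "ay": 0, "az": 0, "tx": 0, "ty": 0, "tz": 0, "jaw": 0.2}, {"ax": 0, "ay": 0, "az": 0, "tx": 0, "ty": 0, "tz": 0, "jaw": 0.2}, {"ax": 0, "ay": 0, "az": 0, "tx": 0, "ty": 0, "tz": 0, "jaw": 0.2}, {"ax": 0, "ay": 0, "az": 0, "tx": 0, "ty": 0, "tz": 0, "jaw": 0.2}], grip_force=40)

```text
time: 2.9
ee_pos: [0.4589, -0.339, 0.0061]
ee_rot: [179.8, -0.2, -0.0]
wrist_force: [-0.7, -0.8, 6.9]
finger_gap: 0.353
grip_force: 39.7
```

Request:
step_arm(motion=[{"ax": 0, "ay": 0, "az": 0, "tx": 0, "ty": 0, "tz": 0.02, "jaw": 0.2}, {"ax": 0, "ay": 0, "az": 0, "tx": 0, "ty": 0, "tz": 0.04, "jaw": 0.2}, {"ax": 0, "ay": 0, "az": 0, "tx": 0, "ty": 0, "tz": 0.045, "jaw": 0.2}, {"ax": 0, "ay": 0, "az": 0, "tx": -0.01, "ty": 0.04, "tz": 0.04, "jaw": 0.2}, {"ax": 0, "ay": 0, "az": 0, "tx": -0.01, "ty": 0.045, "tz": 0.03, "jaw": 0.2}, {"ax": 0, "ay": 0, "az": 0, "tx": -0.01, "ty": 0.045, "tz": 0, "jaw": 0.2}, {"ax": 0, "ay": 0, "az": 0, "tx": -0.01, "ty": 0.045, "tz": 0, "jaw": 0.2}, {"ax": 0, "ay": 0, "az": 0, "tx": -0.01, "ty": 0.045, "tz": 0, "jaw": 0.2}, {"ax": 0, "ay": 0, "az": 0, "tx": 0, "ty": 0.035, "tz": 0, "jaw": 0.2}, {"ax": 0, "ay": 0, "az": 0, "tx": 0, "ty": 0.015, "tz": 0, "jaw": 0.2}, {"ax": 0, "ay": 0, "az": 0, "tx": 0, "ty": 0, "tz": 0, "jaw": 0.2}, {"ax": 0, "ay": 0, "az": 0, "tx": 0, "ty": 0, "tz": 0, "jaw": 0.2}])

```text
time: 4.1
ee_pos: [0.4103, -0.0773, 0.1715]
ee_rot: [180.0, -0.1, 0.0]
wrist_force: [0.3, -0.1, -0.4]
finger_gap: 0.351
grip_force: 39.9
```

```bash
python3 - <<'E'
from h import *
s=r.sense();im=snapshot("wrist");cv2.imwrite("pics/w4.png",im);T=tool(s);np.save("w4.npy",T);print(s['ee_pos'],s['ee_rot'],proj([.453,-.003,.075],T),s['finger_gap'],s['wrist_force'])
E
```

```text
[ 0.4103 -0.0773  0.1715] [179.9681  -0.1062   0.0297] [231.0896 148.9521] 0.3506054511380117 [ 0.2606 -0.0909 -0.3564]
```

View pics/w4.png

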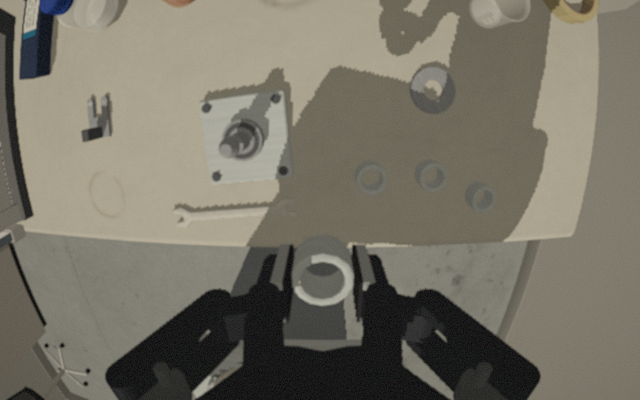

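Spacer is in the jaws (ring at (322,279)), shaft tip at (228,148), washer (433,90), keeper (96,118) with tab near (92,134).

Request:
step_arm(motion=[{"ax": 0, "ay": 0, "az": 0, "tx": -0.005, "ty": 0.04, "tz": 0, "jaw": 0.2}, {"ax": 0, "ay": 0, "az": 0, "tx": -0.005, "ty": 0.03, "tz": 0, "jaw": 0.2}, {"ax": 0, "ay": 0, "az": 0, "tx": 0, "ty": 0.005, "tz": 0, "jaw": 0.2}, {"ax": 0, "ay": 0, "az": 0, "tx": 0, "ty": 0, "tz": 0, "jaw": 0.2}, {"ax": 0, "ay": 0, "az": 0, "tx": 0, "ty": 0, "tz": 0, "jaw": 0.2}])

```text
time: 4.65
ee_pos: [0.4002, -0.003, 0.1704]
ee_rot: [180.0, -0.0, -0.1]
wrist_force: [0.2, -0.1, -0.4]
finger_gap: 0.354
grip_force: 40.0
```

```bash
python3 - <<'E'
from h import *
s=r.sense();im=snapshot("wrist");cv2.imwrite("pics/w5.png",im);T=tool(s);np.save("w5.npy",T);p=proj([.453,-.003,.075],T);print(s['ee_pos'],s['ee_rot'],p)
p=p.astype(int)
a=cv2.resize(im[p[1]-50:p[1]+50,p[0]-50:p[0]+50],None,fx=4,fy=4,interpolation=cv2.INTER_CUBIC)
w4=cv2.imread("pics/w4.png");q=proj([.453,-.003,.075],np.load("w4.npy")).astype(int)
b=cv2.resize(w4[q[1]-50:q[1]+50,q[0]-50:q[0]+50],None,fx=4,fy=4,interpolation=cv2.INTER_CUBIC)
c=cv2.resize(im[230:330,272:372],None,fx=2,fy=2,interpolation=cv2.INTER_CUBIC)
d=cv2.resize(w4[65:165,50:150],None,fx=2,fy=2,interpolation=cv2.INTER_CUBIC)
e=im[60:160,0:400]
out=np.zeros((600,800,3),np.uint8);out[:400]=np.hstack([a,b]);out[400:,:400]=np.hstack([c,d]);out[400:500,400:]=e
cv2.imwrite("pics/c5.png",out);print(p-50,q-50)
E
```

```text
[ 0.4002 -0.003   0.1704] [179.9826  -0.0016  -0.0716] [323.7462 134.6828]
[273  84] [181  98]
```

View pics/c5.png

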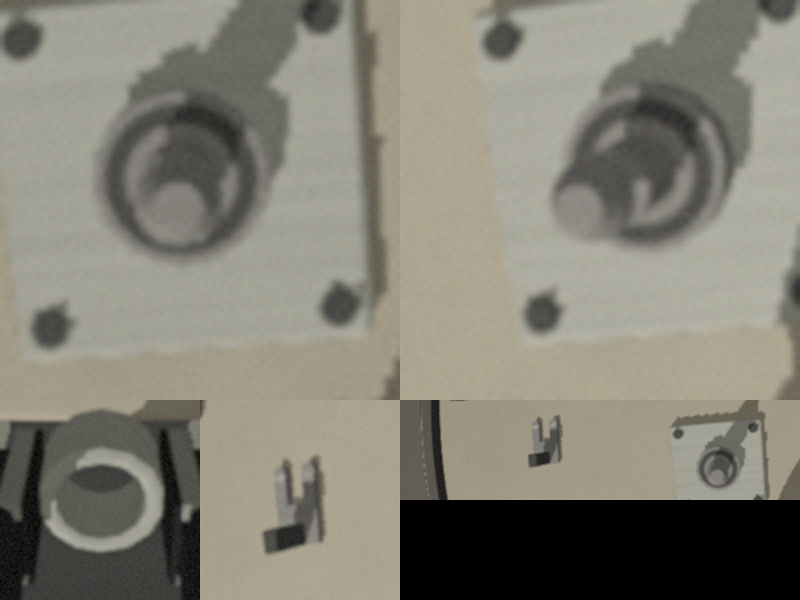

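```bash
python3 - <<'E'
from h import *
T4,T5=np.load("w4.npy"),np.load("w5.npy")
for n,a,b,z in(("tip",(225.2,149.7),(316.3,135.7),.075),("brg",(243.5,139),(318.5,127.5),.024)):
    A=ray('wrist',a,T4);B=ray('wrist',b,T5);print(n,tri([A,B]),plane(*A,z)[:2],plane(*B,z)[:2])
im=cv2.imread("pics/w5.png")
for P,rad,z in(([.453,-.003,.024],22.5,.024),):
    c=circ(im,proj(P,T5),rad,.15);print(np.array(c),[plane(*ray('wrist',k[:2],T5),z)[:2] for k in c[:3]])
g=cv2.cvtColor(im,cv2.COLOR_BGR2GRAY)[235:325,280:365];m=(g>125).astype(np.uint8);m[:12]=0
cs,_=cv2.findContours(m,0,1);c=max(cs,key=cv2.contourArea);e=cv2.fitEllipse(c);print(e)
q=(e[0][0]+280,e[0][1]+235);o,d=ray('wrist',q,T5)
for dz in(.01,.016,.02):print(dz,plane(o,d,.1704+dz)-T5[:3,3])
c=circ(im,proj([.453,-.003,.024],T5),22.5,.15)
E
```

```text
tip [0.452  0.0028 0.0728] [0.4525 0.0021] [0.4522 0.0027]
brg [0.4524 0.0018 0.0151] [ 0.4537 -0.0005] [0.4532 0.0016]
[[317.25  128.25   19.425]
 [318.5   130.75   21.15 ]
 [317.5   123.5    23.9  ]
 [319.25  127.5    20.6  ]
 [316.75  126.25   21.1  ]] [array([0.4525, 0.0028]), array([0.4501, 0.0017]), array([0.4569, 0.0026])]
((43.52022933959961, 45.158790588378906), (46.46224594116211, 54.25663375854492), 77.99030303955078)
0.01 [-0.0064  0.0006  0.01  ]
0.016 [-0.0023  0.0006  0.016 ]
0.02 [0.0005 0.0007 0.02  ]
```

Shaft axis is (0.4525, 0.0022), with the tip at 73 mm (expected 75). The spacer sits about 2 mm behind the TCP in x.

Request:
step_arm(motion=[{"ax": 0, "ay": 0, "az": 0, "tx": 0.03, "ty": 0.003, "tz": 0, "jaw": 0.2}, {"ax": 0, "ay": 0, "az": 0, "tx": 0.018, "ty": 0.002, "tz": -0.02, "jaw": 0.2}, {"ax": 0, "ay": 0, "az": 0, "tx": 0.006, "ty": 0, "tz": -0.03, "jaw": 0.2}, {"ax": 0, "ay": 0, "az": 0, "tx": 0, "ty": 0, "tz": -0.02, "jaw": 0.2}, {"ax": 0, "ay": 0, "az": 0, "tx": 0, "ty": 0, "tz": 0, "jaw": 0.2}, {"ax": 0, "ay": 0, "az": 0, "tx": 0, "ty": 0, "tz": 0, "jaw": 0.2}])

```text
time: 5.3
ee_pos: [0.4539, 0.0001, 0.1008]
ee_rot: [-179.9, 0.0, 0.0]
wrist_force: [0.9, -0.2, 0.2]
finger_gap: 0.353
grip_force: 40.0
```

```bash
python3 - <<'E'
from h import *
s=r.sense();im=snapshot("wrist");cv2.imwrite("pics/w6.png",im);T=tool(s);np.save("w6.npy",T);t=snapshot("scene");print(s['ee_pos'],s['ee_rot'],proj([.4525,.0022,.075],T),s['wrist_force'])
a=cv2.resize(im[220:340,242:402],(800,600))[:600,:400*2]
b=cv2.resize(t[150:250,235:335],(400,400),interpolation=cv2.INTER_CUBIC)
a=cv2.resize(im[230:330,272:372],(400,400),interpolation=cv2.INTER_CUBIC)
cv2.imwrite("pics/c6.png",np.hstack([a,b]))
E
```

```text
[0.4539 0.0001 0.1008] [-179.9188    0.0207    0.0487] [321.0142 240.0665] [ 0.8692 -0.2193  0.2083]
```

View pics/c6.png

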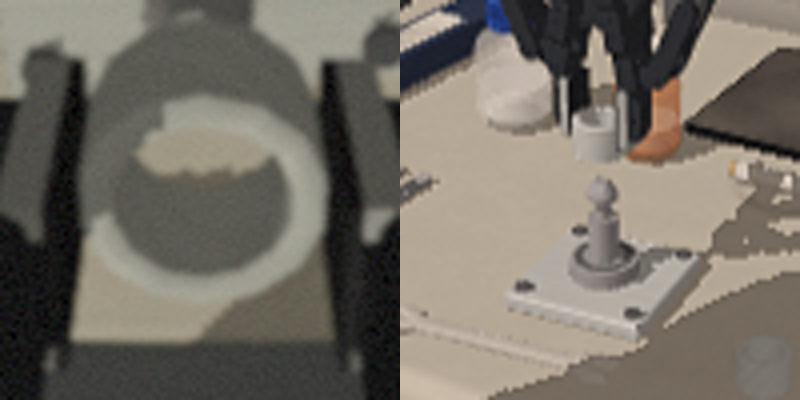

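Scene view: the spacer (crop 597,135) is almost exactly above the tip (600,185). Lowering slowly and watching the force.

Request:
step_arm(motion=[{"ax": 0, "ay": 0, "az": 0, "tx": 0.0007, "ty": 0.0007, "tz": -0.01, "jaw": 0.2}, {"ax": 0, "ay": 0, "az": 0, "tx": 0, "ty": 0, "tz": -0.01, "jaw": 0.2}, {"ax": 0, "ay": 0, "az": 0, "tx": 0, "ty": 0, "tz": -0.005, "jaw": 0.2}, {"ax": 0, "ay": 0, "az": 0, "tx": 0, "ty": 0, "tz": -0.005, "jaw": 0.2}, {"ax": 0, "ay": 0, "az": 0, "tx": 0, "ty": 0, "tz": 0, "jaw": 0.2}])

```text
time: 5.9
ee_pos: [0.4542, 0.0012, 0.0696]
ee_rot: [-179.9, 0.1, 0.1]
wrist_force: [-0.4, -0.5, -0.0]
finger_gap: 0.353
grip_force: 40.0
```

Request:
step_arm(motion=[{"ax": 0, "ay": 0, "az": 0, "tx": 0, "ty": 0, "tz": -0.008, "jaw": 0.2}, {"ax": 0, "ay": 0, "az": 0, "tx": 0, "ty": 0, "tz": -0.008, "jaw": 0.2}, {"ax": 0, "ay": 0, "az": 0, "tx": 0, "ty": 0, "tz": -0.008, "jaw": 0.2}, {"ax": 0, "ay": 0, "az": 0, "tx": 0, "ty": 0, "tz": -0.008, "jaw": 0.2}, {"ax": 0, "ay": 0, "az": 0, "tx": 0, "ty": 0, "tz": 0, "jaw": 0.2}])

```text
time: 6.4
ee_pos: [0.4541, 0.0012, 0.037]
ee_rot: [-179.9, 0.1, 0.1]
wrist_force: [-0.9, 0.1, 0.3]
finger_gap: 0.35
grip_force: 40.0
```

Request:
step_arm(motion=[{"ax": 0, "ay": 0, "az": 0, "tx": 0, "ty": 0, "tz": -0.003, "jaw": 0.2}, {"ax": 0, "ay": 0, "az": 0, "tx": 0, "ty": 0, "tz": -0.002, "jaw": 0.2}, {"ax": 0, "ay": 0, "az": 0, "tx": 0, "ty": 0, "tz": -0.0015, "jaw": 0.2}, {"ax": 0, "ay": 0, "az": 0, "tx": 0, "ty": 0, "tz": 0, "jaw": 0.2}])

```text
time: 6.8
ee_pos: [0.4546, 0.0012, 0.0318]
ee_rot: [-179.9, 0.0, 0.1]
wrist_force: [0.6, 0.0, -0.7]
finger_gap: 0.351
grip_force: 40.0
```

Request:
step_arm(motion=[{"ax": 0, "ay": 0, "az": 0, "tx": 0, "ty": 0, "tz": -0.001, "jaw": 0.2}, {"ax": 0, "ay": 0, "az": 0, "tx": 0, "ty": 0, "tz": -0.001, "jaw": 0.2}, {"ax": 0, "ay": 0, "az": 0, "tx": 0, "ty": 0, "tz": 0, "jaw": 0.2}])

```text
time: 7.1
ee_pos: [0.4548, 0.0012, 0.0302]
ee_rot: [-179.9, -0.0, 0.1]
wrist_force: [-1.3, -0.1, 2.1]
finger_gap: 0.352
grip_force: 40.3
```

Request:
step_arm(motion=[{"ax": 0, "ay": 0, "az": 0, "tx": 0, "ty": 0, "tz": -0.0008, "jaw": 0.2}, {"ax": 0, "ay": 0, "az": 0, "tx": 0, "ty": 0, "tz": -0.0007, "jaw": 0.2}, {"ax": 0, "ay": 0, "az": 0, "tx": 0, "ty": 0, "tz": 0, "jaw": 0.2}])

```text
time: 7.4
ee_pos: [0.4548, 0.0012, 0.0301]
ee_rot: [-179.9, -0.1, 0.1]
wrist_force: [-6.7, 0.1, 16.2]
finger_gap: 0.353
grip_force: 41.6
```

Request:
step_arm(motion=[{"ax": 0, "ay": 0, "az": 0, "tx": 0, "ty": 0, "tz": 0.001, "jaw": 0.2}, {"ax": 0, "ay": 0, "az": 0, "tx": 0, "ty": 0, "tz": 0, "jaw": 0.42}, {"ax": 0, "ay": 0, "az": 0, "tx": 0, "ty": 0, "tz": 0, "jaw": 0.55}, {"ax": 0, "ay": 0, "az": 0, "tx": 0, "ty": 0, "tz": 0, "jaw": 0.75}, {"ax": 0, "ay": 0, "az": 0, "tx": 0, "ty": 0, "tz": 0, "jaw": 0.75}, {"ax": 0, "ay": 0, "az": 0, "tx": 0, "ty": 0, "tz": 0.02, "jaw": 0.75}, {"ax": 0, "ay": 0, "az": 0, "tx": 0, "ty": 0, "tz": 0.04, "jaw": 0.75}, {"ax": 0, "ay": 0, "az": 0, "tx": 0, "ty": 0, "tz": 0.045, "jaw": 1}, {"ax": 0, "ay": 0, "az": 0, "tx": -0.02, "ty": 0, "tz": 0.03, "jaw": 1}, {"ax": 0, "ay": 0, "az": 0, "tx": -0.03, "ty": 0, "tz": 0, "jaw": 1}, {"ax": 0, "ay": 0, "az": 0, "tx": 0, "ty": 0, "tz": 0, "jaw": 1}, {"ax": 0, "ay": 0, "az": 0, "tx": 0, "ty": 0, "tz": 0, "jaw": 1}])

```text
time: 8.6
ee_pos: [0.4048, 0.0012, 0.1644]
ee_rot: [-179.9, -0.1, 0.1]
wrist_force: [0.6, 0.0, -0.6]
finger_gap: 0.997
grip_force: 0.0
```

```bash
python3 - <<'E'
from h import *
s=r.sense();im=snapshot("wrist");cv2.imwrite("pics/w7.png",im);T=tool(s);np.save("w7.npy",T);print(s['ee_pos'],s['ee_rot'],s['time'])
P=proj([.4525,.0022,.046],T);c=circ(im,P,18.7,.15);print(P,np.array(c),[plane(*ray('wrist',k[:2],T),.046) for k in c[:4]])
sc=snapshot("scene");cv2.imwrite("pics/s7.png",sc)
W=[.503,-.191,.008];q=proj(W,T);print(q)
E
```

```text
[0.4048 0.0012 0.1644] [-179.898    -0.0588    0.1416] 8.6
[322.9857 137.2818] [[322.    137.     18.475]
 [323.25  135.     19.9  ]
 [324.25  138.5    19.6  ]
 [320.5   138.5    20.45 ]
 [319.25  136.75   21.075]] [array([0.4527, 0.003 , 0.046 ]), array([0.4545, 0.002 , 0.046 ]), array([0.4515, 0.0011, 0.046 ]), array([0.4515, 0.0043, 0.046 ])]
[504.798   93.6232]
```

Spacer's seated, with its ring centred near (0.4527, 0.003). Next the washer.

Request:
step_arm(motion=[{"ax": 0, "ay": 0, "az": 0, "tx": 0.02, "ty": -0.04, "tz": 0, "jaw": 1}, {"ax": 0, "ay": 0, "az": 0, "tx": 0.02, "ty": -0.045, "tz": 0, "jaw": 1}, {"ax": 0, "ay": 0, "az": 0, "tx": 0.02, "ty": -0.045, "tz": 0, "jaw": 1}, {"ax": 0, "ay": 0, "az": 0, "tx": 0.02, "ty": -0.04, "tz": 0, "jaw": 1}, {"ax": 0, "ay": 0, "az": 0, "tx": 0.018, "ty": -0.022, "tz": -0.01, "jaw": 1}, {"ax": 0, "ay": 0, "az": 0, "tx": 0, "ty": 0, "tz": -0.01, "jaw": 1}, {"ax": 0, "ay": 0, "az": 0, "tx": 0, "ty": 0, "tz": 0, "jaw": 1}, {"ax": 0, "ay": 0, "az": 0, "tx": 0, "ty": 0, "tz": 0, "jaw": 1}])

```text
time: 9.5
ee_pos: [0.5023, -0.1902, 0.1439]
ee_rot: [-179.9, 0.1, 0.2]
wrist_force: [-0.1, 0.2, 0.2]
finger_gap: 1.003
grip_force: 0.0
```

```bash
python3 - <<'E'
from h import *
s=r.sense();im=snapshot("wrist");cv2.imwrite("pics/w8.png",im);T=tool(s);np.save("w8.npy",T);print(s['ee_pos'],s['ee_rot'])
W=[.503,-.191,.008];q=proj(W,T);print(q)
for rad in(27,12):
    c=circ(im,q,rad,.2);print(np.array(c),[plane(*ray('wrist',k[:2],T),.008)[:2] for k in c[:4]])
x,y=q.astype(int);g=cv2.cvtColor(im,cv2.COLOR_BGR2GRAY);print(g[y,x-44:x+45:3]);print(g[y-44:y+45:3,x])
E
```

```text
[ 0.5023 -0.1902  0.1439] [-179.8579    0.0797    0.1678]
[324.9274 184.3539]
[[321.25 181.5   25.05]
 [325.5  187.    32.1 ]] [array([ 0.5058, -0.1876]), array([ 0.5004, -0.1916])]
[[322.5   181.75   10.5  ]
 [322.5   179.75   11.775]
 [320.5   178.75   12.45 ]] [array([ 0.5055, -0.1887]), array([ 0.5075, -0.1887]), array([ 0.5084, -0.1869])]
[105 102 105 105 105 102  76  80  80  84  78 103 106 106 105 103 103 101
  89  81  81  82  84  94 105 105 100 107 105 105]
[101 103 105 104 102  99  86  80  83  80  85 104 103 106 101 101 102  96
  84  86  81  80  87 107 106 100 129 158 161 161]
```

```bash
python3 - <<'E'
from h import *
im=cv2.imread("pics/w8.png");T=np.load("w8.npy");g=cv2.GaussianBlur(cv2.cvtColor(im,cv2.COLOR_BGR2GRAY),(0,0),1)
x0,y0=284,143;m=(g[y0:y0+80,x0:x0+80]<93).astype(np.uint8)
cs,_=cv2.findContours(m,cv2.RETR_CCOMP,cv2.CHAIN_APPROX_NONE)
for c in sorted(cs,key=len)[-3:]:
    e=cv2.fitEllipse(c);q=(e[0][0]+x0,e[0][1]+y0);print(len(c),q,e[1],plane(*ray('wrist',q,T),.008))
E
```

```text
62 (322.5069770812988, 181.5183868408203) (21.2802791595459, 23.289155960083008) [ 0.5058 -0.1887  0.008 ]
147 (322.53857421875, 181.07708358764648) (50.43183517456055, 51.592979431152344) [ 0.5062 -0.1888  0.008 ]
```

Request:
step_arm(motion=[{"ax": 0, "ay": 0, "az": 0, "tx": 0.0035, "ty": 0.0014, "tz": -0.045, "jaw": 1}, {"ax": 0, "ay": 0, "az": 0, "tx": 0, "ty": 0, "tz": -0.04, "jaw": 1}, {"ax": 0, "ay": 0, "az": 0, "tx": 0, "ty": 0, "tz": -0.035, "jaw": 0.72}, {"ax": 0, "ay": 0, "az": 0, "tx": 0, "ty": 0, "tz": -0.01, "jaw": 0.72}, {"ax": 0, "ay": 0, "az": 0, "tx": 0, "ty": 0, "tz": -0.006, "jaw": 0.72}, {"ax": 0, "ay": 0, "az": 0, "tx": 0, "ty": 0, "tz": 0, "jaw": 0.72}, {"ax": 0, "ay": 0, "az": 0, "tx": 0, "ty": 0, "tz": 0, "jaw": 0.72}])

```text
time: 10.25
ee_pos: [0.5073, -0.1897, 0.0104]
ee_rot: [-180.0, -0.2, 0.2]
wrist_force: [1.1, 0.3, 0.1]
finger_gap: 0.718
grip_force: 0.0
```

Request:
step_arm(motion=[{"ax": 0, "ay": 0, "az": 0, "tx": -0.001, "ty": 0.0009, "tz": -0.004, "jaw": 0.72}, {"ax": 0, "ay": 0, "az": 0, "tx": 0, "ty": 0, "tz": -0.003, "jaw": 0.72}, {"ax": 0, "ay": 0, "az": 0, "tx": 0, "ty": 0, "tz": -0.003, "jaw": 0.72}, {"ax": 0, "ay": 0, "az": 0, "tx": 0, "ty": 0, "tz": 0, "jaw": 0.72}])

```text
time: 10.65
ee_pos: [0.5049, -0.1885, -0.002]
ee_rot: [-179.9, 0.0, 0.1]
wrist_force: [0.3, -0.5, 0.5]
finger_gap: 0.721
grip_force: 0.0
```

Request:
step_arm(motion=[{"ax": 0, "ay": 0, "az": 0, "tx": 0.0007, "ty": 0, "tz": -0.002, "jaw": 0.65}, {"ax": 0, "ay": 0, "az": 0, "tx": 0, "ty": 0, "tz": 0, "jaw": 0.65}, {"ax": 0, "ay": 0, "az": 0, "tx": 0, "ty": 0, "tz": 0, "jaw": 0.65}])

```text
time: 10.95
ee_pos: [0.5059, -0.1885, -0.0036]
ee_rot: [-179.9, 0.0, 0.1]
wrist_force: [-1.0, -0.3, -0.1]
finger_gap: 0.65
grip_force: 0.0
```

Request:
step_arm(motion=[{"ax": 0, "ay": 0, "az": 0, "tx": 0, "ty": 0, "tz": 0, "jaw": 0.4}, {"ax": 0, "ay": 0, "az": 0, "tx": 0, "ty": 0, "tz": 0, "jaw": 0.4}, {"ax": 0, "ay": 0, "az": 0, "tx": 0, "ty": 0, "tz": 0, "jaw": 0.4}, {"ax": 0, "ay": 0, "az": 0, "tx": 0, "ty": 0, "tz": 0, "jaw": 0.4}, {"ax": 0, "ay": 0, "az": 0, "tx": 0, "ty": 0, "tz": 0, "jaw": 0.4}], grip_force=50)

```text
time: 11.45
ee_pos: [0.5066, -0.189, -0.0024]
ee_rot: [-180.0, -0.1, 0.1]
wrist_force: [-0.4, -1.3, 6.6]
finger_gap: 0.556
grip_force: 53.9
```

Request:
step_arm(motion=[{"ax": 0, "ay": 0, "az": 0, "tx": 0, "ty": 0, "tz": 0.015, "jaw": 0.4}, {"ax": 0, "ay": 0, "az": 0, "tx": 0, "ty": 0, "tz": 0.04, "jaw": 0.4}, {"ax": 0, "ay": 0, "az": 0, "tx": 0, "ty": 0, "tz": 0.045, "jaw": 0.4}, {"ax": 0, "ay": 0, "az": 0, "tx": -0.01, "ty": 0.03, "tz": 0.04, "jaw": 0.4}, {"ax": 0, "ay": 0, "az": 0, "tx": -0.02, "ty": 0.04, "tz": 0.01, "jaw": 0.4}, {"ax": 0, "ay": 0, "az": 0, "tx": -0.02, "ty": 0.045, "tz": 0, "jaw": 0.4}, {"ax": 0, "ay": 0, "az": 0, "tx": -0.003, "ty": 0.045, "tz": 0, "jaw": 0.4}, {"ax": 0, "ay": 0, "az": 0, "tx": 0, "ty": 0.03, "tz": 0, "jaw": 0.4}, {"ax": 0, "ay": 0, "az": 0, "tx": 0, "ty": 0.001, "tz": -0.01, "jaw": 0.4}, {"ax": 0, "ay": 0, "az": 0, "tx": 0, "ty": 0, "tz": 0, "jaw": 0.4}, {"ax": 0, "ay": 0, "az": 0, "tx": 0, "ty": 0, "tz": 0, "jaw": 0.4}])

```text
time: 12.55
ee_pos: [0.4528, 0.0009, 0.1358]
ee_rot: [-179.9, 0.0, 0.1]
wrist_force: [-0.1, -1.4, 0.3]
finger_gap: 0.557
grip_force: 51.7
```

```bash
python3 - <<'E'
from h import *
s=r.sense();im=snapshot("wrist");cv2.imwrite("pics/w9.png",im);T=tool(s);np.save("w9.npy",T);p=T[:3,3];print(p,s['ee_rot'],s['finger_gap'],s['wrist_force'])
W=p+[-.001,0,.0104];q=proj(W,T);print(q)
g=cv2.cvtColor(im,cv2.COLOR_BGR2GRAY);x,y=q.astype(int);print(g[y,x-70:x+71:4],g[y-60:y+61:3,x])
E
```

```text
[0.4528 0.0009 0.1358] [-179.8927    0.0274    0.0893] 0.556509844515551 [-0.1395 -1.3513  0.297 ]
[324.7045 271.8758]
[ 76  79  76  15  23  20  77  74  86 127 126 116 104 153 152 153 152 152
 151 153 151 153 122 130 124 123 125 125 124  56  28  21  73  77  76  32] [120 126 125 127  93  71 109 124 121 123 126 122 125 127 125  95 122 152
 159 154 152 153 152 155  98  63  84 123 128 126 124 126 127  71  59  57
  64  60  60  60  64]
```

```bash
python3 - <<'E'
from h import *
im=cv2.imread("pics/w9.png");T=np.load("w9.npy");p=T[:3,3];z=p[2]+.0104
g=cv2.GaussianBlur(cv2.cvtColor(im,cv2.COLOR_BGR2GRAY),(0,0),.7).astype(int)
q=proj(p+[-.001,0,.0104],T);x,y=q.astype(int)
print(g[y-50:y-10,x]);print(g[y+8:y+46,x]);print(g[y+2,x-45:x-12]);print(g[y+2,x+12:x+50])
for v in(-45,-43,-15,-13,17,19,21,36,38,40):print(v,(plane(*ray('wrist',(x,y+v),T),z)-p)[:2])
E
```

```text
[122 110  91  74  69  71  78  93 108 119 121 122 122 121 122 122 122 122
 123 125 125 126 126 124 124 124 125 125 125 128 132 132 122 108  98  94
  93 103 122 139]
[154 154 147 128  99  77  69  67  69  73  85 103 117 123 125 125 126 124
 123 124 123 122 123 124 124 125 126 126 124 112  91  72  63  60  61  62
  61  60]
[ 77  76  75  75  77  80  86  93 106 119 126 127 126 125 124 123 123 123
 121 117 106  88  76  83 106 129 145 151 153 153 152 153 153]
[153 153 148 140 127 110  95  93 104 120 129 131 129 127 125 123 124 125
 124 124 124 125 126 126 124 124 125 123 122 121 122 120 109  87  56  31
  22  23]
-45 [0.0243 0.0004]
-43 [0.0233 0.0004]
-15 [0.0082 0.0004]
-13 [0.0071 0.0004]
17 [-0.011   0.0003]
19 [-0.0123  0.0003]
21 [-0.0136  0.0003]
36 [-0.0238  0.0003]
38 [-0.0253  0.0003]
40 [-0.0267  0.0002]
```

Washer in hand is at TCP + (-1.2, +1.2) mm. Correcting by +0.9 and +0.3 mm, then lowering.

Request:
step_arm(motion=[{"ax": 0, "ay": 0, "az": 0, "tx": 0.0009, "ty": 0.0003, "tz": -0.03, "jaw": 0.4}, {"ax": 0, "ay": 0, "az": 0, "tx": 0, "ty": 0, "tz": -0.02, "jaw": 0.4}, {"ax": 0, "ay": 0, "az": 0, "tx": 0, "ty": 0, "tz": -0.008, "jaw": 0.4}, {"ax": 0, "ay": 0, "az": 0, "tx": 0, "ty": 0, "tz": -0.005, "jaw": 0.4}, {"ax": 0, "ay": 0, "az": 0, "tx": 0, "ty": 0, "tz": -0.005, "jaw": 0.4}, {"ax": 0, "ay": 0, "az": 0, "tx": 0, "ty": 0, "tz": 0, "jaw": 0.4}])

```text
time: 13.2
ee_pos: [0.4541, 0.0016, 0.0678]
ee_rot: [-179.9, -0.0, 0.1]
wrist_force: [-1.2, -0.0, -0.3]
finger_gap: 0.554
grip_force: 51.7
```

Request:
step_arm(motion=[{"ax": 0, "ay": 0, "az": 0, "tx": 0, "ty": 0, "tz": -0.005, "jaw": 0.4}, {"ax": 0, "ay": 0, "az": 0, "tx": 0, "ty": 0, "tz": -0.005, "jaw": 0.4}, {"ax": 0, "ay": 0, "az": 0, "tx": 0, "ty": 0, "tz": -0.005, "jaw": 0.4}, {"ax": 0, "ay": 0, "az": 0, "tx": 0, "ty": 0, "tz": -0.004, "jaw": 0.4}, {"ax": 0, "ay": 0, "az": 0, "tx": 0, "ty": 0, "tz": -0.003, "jaw": 0.4}, {"ax": 0, "ay": 0, "az": 0, "tx": 0, "ty": 0, "tz": 0, "jaw": 0.4}])

```text
time: 13.8
ee_pos: [0.4537, 0.0018, 0.0451]
ee_rot: [-179.9, 0.0, 0.2]
wrist_force: [-0.5, -0.9, 0.1]
finger_gap: 0.557
grip_force: 51.7
```

Request:
step_arm(motion=[{"ax": 0, "ay": 0, "az": 0, "tx": 0, "ty": 0, "tz": -0.001, "jaw": 0.4}, {"ax": 0, "ay": 0, "az": 0, "tx": 0, "ty": 0, "tz": -0.001, "jaw": 0.4}, {"ax": 0, "ay": 0, "az": 0, "tx": 0, "ty": 0, "tz": -0.0007, "jaw": 0.4}, {"ax": 0, "ay": 0, "az": 0, "tx": 0, "ty": 0, "tz": 0, "jaw": 0.4}])

```text
time: 14.2
ee_pos: [0.4541, 0.0018, 0.0435]
ee_rot: [-179.9, -0.0, 0.2]
wrist_force: [-0.8, 0.5, 4.3]
finger_gap: 0.557
grip_force: 52.0
```

Request:
step_arm(motion=[{"ax": 0, "ay": 0, "az": 0, "tx": 0, "ty": 0, "tz": 0.0003, "jaw": 0.6}, {"ax": 0, "ay": 0, "az": 0, "tx": 0, "ty": 0, "tz": 0, "jaw": 0.7}, {"ax": 0, "ay": 0, "az": 0, "tx": 0, "ty": 0, "tz": 0, "jaw": 0.85}, {"ax": 0, "ay": 0, "az": 0, "tx": 0, "ty": 0, "tz": 0, "jaw": 0.85}, {"ax": 0, "ay": 0, "az": 0, "tx": 0, "ty": 0, "tz": 0.02, "jaw": 0.85}, {"ax": 0, "ay": 0, "az": 0, "tx": 0, "ty": 0, "tz": 0.045, "jaw": 0.85}, {"ax": 0, "ay": 0, "az": 0, "tx": -0.01, "ty": 0.01, "tz": 0.045, "jaw": 0.85}, {"ax": 0, "ay": 0, "az": 0, "tx": -0.02, "ty": 0.025, "tz": 0.01, "jaw": 0.85}, {"ax": 0, "ay": 0, "az": 0, "tx": -0.02, "ty": 0.025, "tz": 0, "jaw": 0.85}, {"ax": 0, "ay": 0, "az": 0, "tx": 0, "ty": 0, "tz": 0, "jaw": 0.85}, {"ax": 0, "ay": 0, "az": 0, "tx": 0, "ty": 0, "tz": 0, "jaw": 0.85}])

```text
time: 15.3
ee_pos: [0.4052, 0.0263, 0.1633]
ee_rot: [-178.4, -0.0, 2.6]
wrist_force: [-0.5, 0.6, -0.2]
finger_gap: 0.847
grip_force: 0.0
```

```bash
python3 - <<'E'
from h import *
s=r.sense();im=snapshot("wrist");cv2.imwrite("pics/w10.png",im);T=tool(s);np.save("w10.npy",T);p=T[:3,3];print(p,s['ee_rot'],s['time'])
q=proj([.4525,.0022,.054],T);k=proj([.474,.189,.033],T);print(q,k)
c=circ(im,q,30,.2);print(np.array(c),[plane(*ray('wrist',a[:2],T),.054)[:2] for a in c[:4]])
E
```

```text
[0.4052 0.0263 0.1633] [-178.3671   -0.0357    2.5848] 15.3
[359.7041 141.1378] [162.4305 111.7171]
[[359.    140.25   29.075]
 [357.    139.5    30.75 ]
 [357.75  142.     30.75 ]
 [375.    147.25   28.075]
 [362.25  139.5    25.725]] [array([0.4532, 0.0028]), array([0.4537, 0.0045]), array([0.4517, 0.0038]), array([ 0.4483, -0.0108])]
```

```bash
python3 -c "
from h import *
s=r.sense();print(s['qpos'],s['ee_pos'],s['ee_rot'])"
```

```text
[  2.5503 -15.6303 -16.5607  89.0692   1.631  179.9808] [0.4054 0.0262 0.1631] [-178.369    -0.0009    2.5696]
```

Request:
step_arm(motion=[{"ax": 0, "ay": 0, "az": -1.3, "tx": 0.01, "ty": 0.03, "tz": 0, "jaw": 0.7}, {"ax": -1.6, "ay": 0, "az": -1.3, "tx": 0.01, "ty": 0.03, "tz": 0, "jaw": 0.7}, {"ax": 0, "ay": 0, "az": 0, "tx": 0.01, "ty": 0.03, "tz": 0, "jaw": 0.7}, {"ax": 0, "ay": 0, "az": 0, "tx": 0.01, "ty": 0.03, "tz": 0, "jaw": 0.7}, {"ax": 0, "ay": 0, "az": 0, "tx": 0.01, "ty": 0.02, "tz": 0, "jaw": 0.7}, {"ax": 0, "ay": 0, "az": 0, "tx": 0, "ty": 0, "tz": 0, "jaw": 0.7}, {"ax": 0, "ay": 0, "az": 0, "tx": 0, "ty": 0, "tz": 0, "jaw": 0.7}])

```text
time: 16.05
ee_pos: [0.462, 0.0732, 0.1627]
ee_rot: [-175.9, 0.2, 6.6]
wrist_force: [-0.0, -0.8, 0.6]
finger_gap: 0.699
grip_force: 0.0
```

```bash
python3 - <<'E'
from h import *
s=r.sense();im=snapshot("wrist");cv2.imwrite("pics/w11.png",im);T=tool(s);np.save("w11.npy",T);p=T[:3,3];print(p,s['ee_rot'],s['qpos'])
k=proj([.474,.189,.033],T);print(k)
E
```

```text
[0.462  0.0732 0.1627] [-175.9459    0.1975    6.5573] [  6.5386  -6.9829  -9.3831  87.7987   4.0541 179.9812]
[214.7019 159.9138]
```

Joint 6 sits at its limit, so I'll turn the wrist half round; yaw 180 gives the same grasp.

Request:
step_arm(motion=[{"ax": 0, "ay": 0, "az": 8.5, "tx": 0, "ty": 0, "tz": 0, "jaw": 0.7}, {"ax": 0, "ay": 0, "az": 8.5, "tx": 0, "ty": 0, "tz": 0, "jaw": 0.7}, {"ax": -3.8, "ay": -1.6, "az": 0, "tx": 0, "ty": 0, "tz": 0, "jaw": 0.7}, {"ax": 0, "ay": 0, "az": 8.5, "tx": 0, "ty": 0.01, "tz": 0, "jaw": 0.7}, {"ax": 0, "ay": 0, "az": 8.5, "tx": 0, "ty": 0.01, "tz": 0, "jaw": 0.7}, {"ax": 0, "ay": 0, "az": 8.5, "tx": 0, "ty": 0.01, "tz": 0, "jaw": 0.7}, {"ax": 0, "ay": 0, "az": 8.5, "tx": 0, "ty": 0.01, "tz": 0, "jaw": 0.7}, {"ax": 0, "ay": 0, "az": 8.5, "tx": 0, "ty": 0.01, "tz": 0, "jaw": 0.7}, {"ax": 0, "ay": 0, "az": 8.5, "tx": 0, "ty": 0.01, "tz": 0, "jaw": 0.7}, {"ax": 0, "ay": 0, "az": 8.5, "tx": 0, "ty": 0.01, "tz": 0, "jaw": 0.7}, {"ax": 0, "ay": 0, "az": 8.5, "tx": 0, "ty": 0.01, "tz": 0, "jaw": 0.7}, {"ax": 0, "ay": 0, "az": 8.5, "tx": 0, "ty": 0.01, "tz": 0, "jaw": 0.7}])

```text
time: 17.3
ee_pos: [0.4616, 0.1632, 0.1635]
ee_rot: [179.9, 0.2, 100.4]
wrist_force: [1.1, 0.7, 0.4]
finger_gap: 0.696
grip_force: 0.0
```

Request:
step_arm(motion=[{"ax": 0, "ay": 0, "az": 8.5, "tx": 0.012, "ty": 0.02, "tz": 0, "jaw": 0.7}, {"ax": 0, "ay": 0, "az": 8.5, "tx": 0, "ty": 0, "tz": 0, "jaw": 0.7}, {"ax": 0, "ay": 0, "az": 8.5, "tx": 0, "ty": 0, "tz": 0, "jaw": 0.7}, {"ax": 0, "ay": 0, "az": 8.5, "tx": 0, "ty": 0, "tz": 0, "jaw": 0.7}, {"ax": 0, "ay": 0, "az": 8.5, "tx": 0, "ty": 0, "tz": 0, "jaw": 0.7}, {"ax": 0, "ay": 0, "az": 8.5, "tx": 0, "ty": 0, "tz": 0, "jaw": 0.7}, {"ax": 0, "ay": 0, "az": 8.5, "tx": 0, "ty": 0, "tz": 0, "jaw": 0.7}, {"ax": 0, "ay": 0, "az": 8.5, "tx": 0, "ty": 0, "tz": 0, "jaw": 0.7}, {"ax": 0, "ay": 0, "az": 8.5, "tx": 0, "ty": 0, "tz": 0, "jaw": 0.7}, {"ax": 0, "ay": 0, "az": 2, "tx": 0, "ty": 0, "tz": 0, "jaw": 0.7}, {"ax": 0, "ay": 0, "az": 0, "tx": 0, "ty": 0, "tz": 0, "jaw": 0.7}, {"ax": 0, "ay": 0, "az": 0, "tx": 0, "ty": 0, "tz": 0, "jaw": 0.7}])

```text
time: 18.5
ee_pos: [0.4737, 0.183, 0.1634]
ee_rot: [179.9, 0.2, 178.4]
wrist_force: [-0.5, -0.4, 0.3]
finger_gap: 0.697
grip_force: 0.0
```

```bash
python3 - <<'E'
from h import *
s=r.sense();im=snapshot("wrist");cv2.imwrite("pics/w12.png",im);T=tool(s);np.save("w12.npy",T);p=T[:3,3];print(p,s['ee_rot'],s['time'],s['qpos'])
k=proj([.474,.189,.033],T);print(k);x,y=k.astype(int)
# masks: everything not bench-bright around keeper, mapped to world planes
g=cv2.GaussianBlur(cv2.cvtColor(im,cv2.COLOR_BGR2GRAY),(0,0),.8)
sub=g[y-80:y+60:4,x-60:x+60:4]
for row in sub: print(' '.join('%3d'%v for v in row))
E
```

```text
[0.4737 0.183  0.1634] [179.9345   0.1865 178.4374] 18.5 [21.1238 -1.8497 -4.413  87.2393 -0.0115 22.6863]
[327.3735 186.9376]
138 139 139 138 137 138 138 137 137 139 135 135 137 139 138 139 139 138 139 139 140 139 139 137 132 131 138 138 138 139
139 138 138 138 138 138 139 139 137 138 136 131 135 138 139 139 138 140 140 140 140 141 138 134 129 136 139 139 139 139
138 137 138 140 139 139 139 139 138 138 137 134 131 136 139 138 138 139 140 139 140 140 137 130 132 139 138 140 140 139
138 138 138 140 139 140 140 138 139 138 138 138 135 136 139 139 139 140 139 138 138 135 131 135 139 140 140 140 139 139
139 139 140 140 140 139 139 139 139 138 138 139 139 140 139 140 138 138 138 135 130 130 136 139 140 139 139 139 139 139
139 139 139 140 140 140 140 139 138 138 140 139 139 139 140 139 138 137 137 136 137 139 140 139 139 139 139 138 140 139
139 139 139 139 139 140 140 139 139 139 139 140 140 138 139 139 139 140 140 140 140 140 140 140 140 139 138 140 139 139
140 139 138 138 139 140 140 140 138 139 140 140 139 140 140 139 139 140 141 140 140 140 140 140 141 140 138 139 139 139
140 139 139 1
[... 2526 characters left out ...]
 140 140 139 138 138 139 140 140 140 141 141 140 139 139 138 136 138 137 138 138 137 136 138 138 138
139 140 140 139 138 140 140 140 141 140 139 138 139 140 140 140 140 139 138 137 138 137 137 138 138 138 137 136 137 138
140 140 140 141 140 140 139 140 140 141 140 141 139 139 139 139 138 138 139 138 138 138 137 139 138 138 138 136 136 137
139 140 140 139 139 140 140 141 141 139 138 139 139 138 138 139 141 141 139 140 139 138 138 138 138 138 138 136 136 136
140 139 140 139 139 140 139 140 141 137 138 139 138 138 139 138 139 139 140 138 138 139 139 137 138 138 137 136 137 137
138 139 139 139 139 139 140 140 140 139 139 139 139 139 140 140 139 140 139 138 138 138 137 138 138 137 138 137 136 136
```

```bash
python3 - <<'E'
from h import *
im=cv2.imread("pics/w12.png");T=np.load("w12.npy")
g=cv2.GaussianBlur(cv2.cvtColor(im,cv2.COLOR_BGR2GRAY),(0,0),.7).astype(float);x,y=327,186
def cross(v,th):  # first index where v rises above th from dark
    i=np.argmax(v>th); return i-1+(th-v[i-1])/(v[i]-v[i-1])
E=[]
for v in range(y-12,y+22):
    u=x+16+cross(g[v,x+16:x+40],129);E.append(plane(*ray('wrist',(u,v),T),.005)[:2])
E=np.array(E);p=np.polyfit(E[:,0],E[:,1],1);print("right edge yaw",np.degrees(np.arctan(p[0])),"y at .47,.50",np.polyval(p,[.47,.5]),np.std(E[:,1]-np.polyval(p,E[:,0])))
for u in(x-8,x+8,x+12,x+16): 
    v=y-5-cross(g[y-5:y-40:-1,u],129);print("back",plane(*ray('wrist',(u,v),T),.005)[:2],plane(*ray('wrist',(u,v),T),.033)[:2])
for u in(x+14,x+16,x+18):
    v=y+10+cross(g[y+10:y+50,u],129);print("tip",plane(*ray('wrist',(u,v),T),.005)[:2])
for u in range(x-6,x+9,3):
    c=g[y-24:y+24,u]; print("tabcol",u,[round(q) for q in c[::2]])
for v in range(y-16,y+8,4):
    print("tabrow",v,g[v,x-30:x+30:2].round().astype(int))
L=[]
for v in range(y-8,y+22,2): L.append(x-20-cross(g[v,x-20:x-45:-1],129))
print(np.array(L)-x)
E
```

```text
right edge yaw 0.3371187155745924 y at .47,.50 [0.2102 0.2103] 8.518962421327756e-05
back [0.4624 0.1814] [0.4556 0.1819]
back [0.4624 0.1973] [0.4556 0.1963]
back [0.4626 0.2013] [0.4558 0.1999]
back [0.4628 0.2053] [0.456  0.2035]
tip [0.5179 0.2029]
tip [0.5165 0.205 ]
tip [0.5135 0.2071]
tabcol 321 [138, 139, 137, 126, 119, 112, 110, 105, 86, 75, 69, 71, 69, 69, 68, 68, 68, 71, 69, 69, 68, 80, 109, 123]
tabcol 324 [139, 139, 138, 124, 111, 90, 71, 69, 66, 66, 64, 68, 66, 65, 67, 69, 75, 74, 83, 93, 93, 104, 119, 126]
tabcol 327 [139, 139, 138, 118, 73, 56, 54, 62, 64, 62, 62, 61, 60, 61, 63, 70, 85, 106, 124, 138, 138, 139, 139, 140]
tabcol 330 [139, 139, 138, 118, 70, 57, 59, 64, 66, 65, 64, 65, 65, 63, 66, 79, 98, 132, 139, 139, 137, 138, 139, 138]
tabcol 333 [139, 140, 139, 117, 68, 57, 58, 65, 66, 68, 67, 65, 66, 65, 79, 99, 95, 122, 139, 140, 139, 140, 139, 140]
tabrow 170 [138 139 138 138 138 138 139 138 131 119 121 120 119 117  96  73  71  71
  68  73  99 113 113 114 115 123 136 138 138 137]
tabrow 174 [138 138 139 140 139 139 139 122  90 102 113 115 110  85  62  54  55  59
  58  59  79 109 114 112 114 123 136 138 137 139]
tabrow 178 [139 139 138 139 139 139 138 125  95 101 112 108  86  70  61  64  66  65
  66  67  77 106 113 113 112 121 136 139 138 138]
tabrow 182 [141 139 139 140 139 140 139 136 107 103 108  85  69  69  59  62  65  65
  67  66  75 107 115 114 116 122 135 139 138 138]
tabrow 186 [142 140 139 140 138 140 139 137 105  93  82  69  69  69  61  60  63  65
  66  65  74 105 113 114 113 121 135 139 137 137]
tabrow 190 [141 139 138 139 138 139 140 137 105  77  70  70  68  68  66  63  63  72
  79  80  91 109 112 113 113 120 135 138 138 137]
[  inf  -9.   -9.    inf  -9.  -30.  -30.   -9.    inf -29.    inf   inf
 -24.5   inf -14.5]<stdin>:5: RuntimeWarning: divide by zero encountered in scalar divide
```

The keeper is nearly square to world: yaw 0.3°, mid-line y 0.193, slot point x 0.4966, tab at (0.470, 0.193). Its slot opens to +x.

Request:
step_arm(motion=[{"ax": 0, "ay": 0, "az": 1.9, "tx": -0.0037, "ty": 0.01, "tz": -0.03, "jaw": 0.7}, {"ax": 0, "ay": 0, "az": 0, "tx": 0, "ty": 0, "tz": -0.04, "jaw": 0.6}, {"ax": 0, "ay": 0, "az": 0, "tx": 0, "ty": 0, "tz": -0.04, "jaw": 0.5}, {"ax": 0, "ay": 0, "az": 0, "tx": 0, "ty": 0, "tz": -0.02, "jaw": 0.4}, {"ax": 0, "ay": 0, "az": 0, "tx": 0, "ty": 0, "tz": -0.015, "jaw": 0.4}, {"ax": 0, "ay": 0, "az": 0, "tx": 0, "ty": 0, "tz": -0.005, "jaw": 0.4}, {"ax": 0, "ay": 0, "az": 0, "tx": 0, "ty": 0, "tz": 0, "jaw": 0.4}])

```text
time: 19.25
ee_pos: [0.4702, 0.1933, 0.0134]
ee_rot: [179.9, 0.2, -179.6]
wrist_force: [-0.5, 0.1, -0.2]
finger_gap: 0.398
grip_force: 0.0
```

Request:
step_arm(motion=[{"ax": 0, "ay": 0, "az": 0, "tx": 0, "ty": 0, "tz": -0.002, "jaw": 0.25}, {"ax": 0, "ay": 0, "az": 0, "tx": 0, "ty": 0, "tz": 0, "jaw": 0.05}, {"ax": 0, "ay": 0, "az": 0, "tx": 0, "ty": 0, "tz": 0, "jaw": 0}, {"ax": 0, "ay": 0, "az": 0, "tx": 0, "ty": 0, "tz": 0, "jaw": 0}, {"ax": 0, "ay": 0, "az": 0, "tx": 0, "ty": 0, "tz": 0, "jaw": 0}, {"ax": 0, "ay": 0, "az": 0, "tx": 0, "ty": 0, "tz": 0, "jaw": 0}], grip_force=60)

```text
time: 19.85
ee_pos: [0.4709, 0.1936, 0.0125]
ee_rot: [179.9, 0.3, -179.6]
wrist_force: [0.4, -0.8, 6.7]
finger_gap: 0.121
grip_force: 59.7
```

Request:
step_arm(motion=[{"ax": 0, "ay": 0, "az": 0, "tx": 0, "ty": 0, "tz": 0.015, "jaw": 0}, {"ax": 0, "ay": 0, "az": 0, "tx": 0, "ty": 0, "tz": 0.04, "jaw": 0}, {"ax": 0, "ay": 0, "az": 0, "tx": -0.02, "ty": -0.01, "tz": 0.04, "jaw": 0}, {"ax": 0, "ay": 0, "az": 0, "tx": -0.025, "ty": -0.03, "tz": 0.012, "jaw": 0}, {"ax": 0, "ay": 0, "az": 0, "tx": -0.025, "ty": -0.04, "tz": 0, "jaw": 0}, {"ax": 0, "ay": 0, "az": 0, "tx": -0.019, "ty": -0.04, "tz": 0, "jaw": 0}, {"ax": 0, "ay": 0, "az": 0, "tx": 0, "ty": -0.04, "tz": 0, "jaw": 0}, {"ax": 0, "ay": 0, "az": 0, "tx": 0, "ty": -0.025, "tz": 0, "jaw": 0}, {"ax": 0, "ay": 0, "az": 0, "tx": 0, "ty": -0.005, "tz": 0, "jaw": 0}, {"ax": 0, "ay": 0, "az": 0, "tx": 0, "ty": 0, "tz": 0, "jaw": 0}, {"ax": 0, "ay": 0, "az": 0, "tx": 0, "ty": 0, "tz": 0, "jaw": 0}])

```text
time: 20.95
ee_pos: [0.3812, 0.0038, 0.1186]
ee_rot: [179.9, 0.2, -179.5]
wrist_force: [-0.6, 0.3, -0.8]
finger_gap: 0.125
grip_force: 58.8
```

```bash
python3 - <<'E'
from h import *
s=r.sense();im=snapshot("wrist");cv2.imwrite("pics/w13.png",im);T=tool(s);np.save("w13.npy",T);p=T[:3,3];print(p,s['ee_rot'],s['finger_gap'],s['qpos'])
zt=p[2]-.0075
S=np.r_[p[0]+.0257,p[1]-.0006,zt];print("slot",proj(S,T),"tip",proj([.4525,.0022,.075],T),"prong",proj(S+[.017,.012,0],T),proj(S+[.017,-.012,0],T))
E
```

```text
[0.3812 0.0038 0.1186] [ 179.9224    0.1806 -179.5441] 0.12502786588502837 [  0.5158 -19.4882 -24.3641  84.9434   0.0774   0.0599]
slot [318.9215 290.4933] tip [317.8182 310.1833] prong [338.2974 312.191 ] [299.4512 311.9119]
```

```bash
python3 - <<'E'
from h import *
im=cv2.imread("pics/w13.png");sc=snapshot("scene");cv2.imwrite("pics/s13.png",sc);t=snapshot("top");cv2.imwrite("pics/t13.png",t)
R_=lambda a,w,h:cv2.resize(a,(w,h),interpolation=cv2.INTER_CUBIC)
a=R_(im[250:350,255:385],520,400);b=R_(sc[150:250,215:285+0],280,400);c=R_(t[190:240,260:330],280,200);d=R_(sc[150:250,210:360],300,200)
out=np.zeros((600,800,3),np.uint8);out[:400,:520]=a;out[:400,520:]=b;out[400:,:280]=c;out[400:,280:580]=d
cv2.imwrite("pics/c13.png",out)
E
```

```text
(no output)
```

View pics/c13.png

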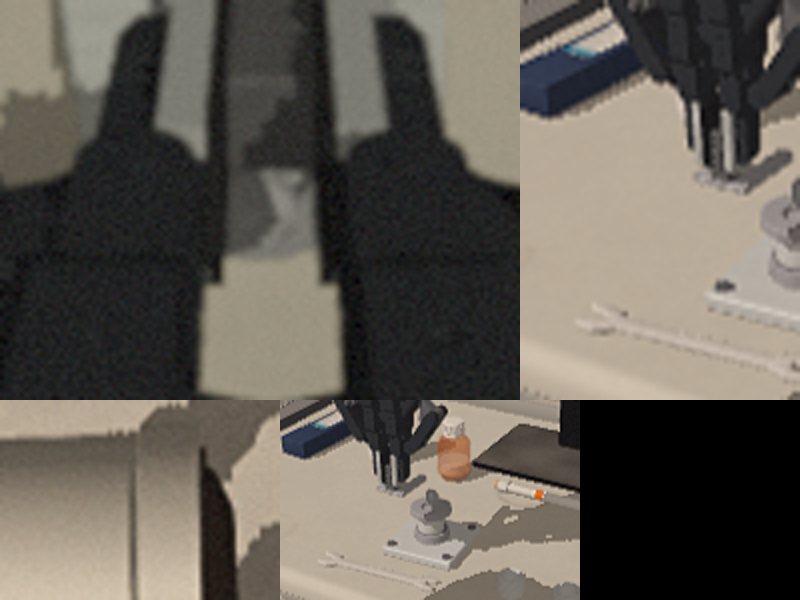

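Keeper held level behind the shaft; washer and spacer stacked properly. Lowering to groove height.

Request:
step_arm(motion=[{"ax": 0, "ay": 0, "az": -0.4, "tx": 0, "ty": -0.0007, "tz": -0.025, "jaw": 0}, {"ax": 0, "ay": 0, "az": 0, "tx": 0, "ty": 0, "tz": -0.015, "jaw": 0}, {"ax": 0, "ay": 0, "az": 0, "tx": 0, "ty": 0, "tz": -0.008, "jaw": 0}, {"ax": 0, "ay": 0, "az": 0, "tx": 0, "ty": 0, "tz": -0.002, "jaw": 0}, {"ax": 0, "ay": 0, "az": 0, "tx": 0, "ty": 0, "tz": 0, "jaw": 0}, {"ax": 0, "ay": 0, "az": 0, "tx": 0, "ty": 0, "tz": 0, "jaw": 0}])

```text
time: 21.7
ee_pos: [0.3815, 0.0026, 0.069]
ee_rot: [179.9, 0.2, -179.9]
wrist_force: [-0.1, -0.1, -0.7]
finger_gap: 0.126
grip_force: 58.8
```

Request:
step_arm(motion=[{"ax": 0, "ay": 0, "az": 0, "tx": 0.006, "ty": 0.0004, "tz": -0.0005, "jaw": 0}, {"ax": 0, "ay": 0, "az": 0, "tx": 0.006, "ty": 0, "tz": 0, "jaw": 0}, {"ax": 0, "ay": 0, "az": 0, "tx": 0.005, "ty": 0, "tz": 0, "jaw": 0}, {"ax": 0, "ay": 0, "az": 0, "tx": 0.005, "ty": 0, "tz": 0, "jaw": 0}, {"ax": 0, "ay": 0, "az": 0, "tx": 0, "ty": 0, "tz": 0, "jaw": 0}])

```text
time: 22.2
ee_pos: [0.4037, 0.003, 0.0677]
ee_rot: [179.9, 0.2, -180.0]
wrist_force: [-0.5, -0.1, -1.5]
finger_gap: 0.125
grip_force: 58.8
```

Request:
step_arm(motion=[{"ax": 0, "ay": 0, "az": 0, "tx": 0.004, "ty": 0, "tz": 0, "jaw": 0}, {"ax": 0, "ay": 0, "az": 0, "tx": 0.004, "ty": 0, "tz": 0, "jaw": 0}, {"ax": 0, "ay": 0, "az": 0, "tx": 0.004, "ty": 0, "tz": 0, "jaw": 0}, {"ax": 0, "ay": 0, "az": 0, "tx": 0, "ty": 0, "tz": 0, "jaw": 0}])

```text
time: 22.6
ee_pos: [0.4155, 0.003, 0.0678]
ee_rot: [179.9, 0.2, -179.9]
wrist_force: [0.3, 0.1, -1.2]
finger_gap: 0.126
grip_force: 58.8
```

Request:
step_arm(motion=[{"ax": 0, "ay": 0, "az": 0, "tx": 0.004, "ty": 0, "tz": 0, "jaw": 0}, {"ax": 0, "ay": 0, "az": 0, "tx": 0.004, "ty": 0, "tz": 0, "jaw": 0}, {"ax": 0, "ay": 0, "az": 0, "tx": 0.003, "ty": 0, "tz": 0, "jaw": 0}, {"ax": 0, "ay": 0, "az": 0, "tx": 0, "ty": 0, "tz": 0, "jaw": 0}])

```text
time: 23.0
ee_pos: [0.4265, 0.003, 0.0678]
ee_rot: [179.9, 0.2, -179.9]
wrist_force: [-0.1, 0.0, -0.7]
finger_gap: 0.126
grip_force: 58.8
```

Request:
step_arm(motion=[{"ax": 0, "ay": 0, "az": 0, "tx": 0.001, "ty": 0, "tz": 0, "jaw": 0}, {"ax": 0, "ay": 0, "az": 0, "tx": 0.001, "ty": 0, "tz": 0, "jaw": 0}, {"ax": 0, "ay": 0, "az": 0, "tx": 0, "ty": 0, "tz": 0, "jaw": 0}])

```text
time: 23.3
ee_pos: [0.4281, 0.003, 0.0678]
ee_rot: [179.9, 0.2, -179.9]
wrist_force: [1.0, -0.2, -0.4]
finger_gap: 0.124
grip_force: 58.8
```

Request:
step_arm(motion=[{"ax": 0, "ay": 0, "az": 0, "tx": 0.001, "ty": 0, "tz": 0, "jaw": 0}, {"ax": 0, "ay": 0, "az": 0, "tx": 0.001, "ty": 0, "tz": 0, "jaw": 0}, {"ax": 0, "ay": 0, "az": 0, "tx": 0, "ty": 0, "tz": 0, "jaw": 0}])

```text
time: 23.6
ee_pos: [0.4287, 0.003, 0.0677]
ee_rot: [179.9, 0.0, -180.0]
wrist_force: [-8.8, 0.5, 4.0]
finger_gap: 0.12
grip_force: 59.6
```

Slot end touches the neck at TCP x 0.4287, just where expected. Backing off 1 mm, setting down and releasing.

Request:
step_arm(motion=[{"ax": 0, "ay": 0, "az": 0, "tx": -0.002, "ty": 0, "tz": 0, "jaw": 0}, {"ax": 0, "ay": 0, "az": 0, "tx": 0, "ty": 0, "tz": -0.0006, "jaw": 0}, {"ax": 0, "ay": 0, "az": 0, "tx": 0, "ty": 0, "tz": -0.0006, "jaw": 0}, {"ax": 0, "ay": 0, "az": 0, "tx": 0, "ty": 0, "tz": 0, "jaw": 0}])

```text
time: 24.0
ee_pos: [0.4282, 0.003, 0.0665]
ee_rot: [179.9, 0.2, -179.9]
wrist_force: [-0.2, 0.4, -0.2]
finger_gap: 0.125
grip_force: 58.9
```

Request:
step_arm(motion=[{"ax": 0, "ay": 0, "az": 0, "tx": 0, "ty": 0, "tz": 0, "jaw": 0.15}, {"ax": 0, "ay": 0, "az": 0, "tx": 0, "ty": 0, "tz": 0, "jaw": 0.25}, {"ax": 0, "ay": 0, "az": 0, "tx": 0, "ty": 0, "tz": 0, "jaw": 0.45}, {"ax": 0, "ay": 0, "az": 0, "tx": 0, "ty": 0, "tz": 0, "jaw": 0.5}, {"ax": 0, "ay": 0, "az": 0, "tx": 0, "ty": 0, "tz": 0, "jaw": 0.5}, {"ax": 0, "ay": 0, "az": 0, "tx": 0, "ty": 0, "tz": 0.015, "jaw": 0.5}, {"ax": 0, "ay": 0, "az": 0, "tx": 0, "ty": 0, "tz": 0.03, "jaw": 0.5}, {"ax": 0, "ay": 0, "az": 0, "tx": -0.01, "ty": 0, "tz": 0.04, "jaw": 0.5}, {"ax": 0, "ay": 0, "az": 0, "tx": 0, "ty": 0, "tz": 0.03, "jaw": 0.5}, {"ax": 0, "ay": 0, "az": 0, "tx": 0, "ty": 0, "tz": 0, "jaw": 0.5}, {"ax": 0, "ay": 0, "az": 0, "tx": 0, "ty": 0, "tz": 0, "jaw": 0.5}])

```text
time: 25.1
ee_pos: [0.4186, 0.003, 0.1829]
ee_rot: [179.9, 0.3, -179.9]
wrist_force: [-0.2, -0.2, -0.7]
finger_gap: 0.498
grip_force: 0.0
```

```bash
python3 - <<'E'
from h import *
s=r.sense();im=snapshot("wrist");cv2.imwrite("pics/w14.png",im);T=tool(s);p=T[:3,3];print(p,s['ee_rot'],s['wrist_force'],s['time'])
g=cv2.GaussianBlur(cv2.cvtColor(im,cv2.COLOR_BGR2GRAY),(0,0),.7).astype(int)
S=np.array([.4535,.0025,.059])
for n,o in(("tabtop",[-.026,0,.028]),("back",[-.033,0,0]),("edge+",[-.028,.017,0]),("edge-",[-.028,-.017,0]),("washer back",[-.025,0,-.005]),("tip",[-.001,0,.016])): print(n,proj(S+o,T))
x,y=proj(S+[-.026,0,.028],T).astype(int)
for v in range(y-24,y+56,4): print(v,' '.join('%3d'%q for q in g[v,x-48:x+49:4]))
print(x)
E
```

```text
[0.4186 0.003  0.1829] [ 179.9388    0.2941 -179.9488] [-0.1856 -0.2071 -0.6705] 25.1
tabtop [320.103  209.3366]
back [320.2485 190.7242]
edge+ [339.0136 195.9779]
edge- [301.5118 195.9773]
washer back [320.2875 197.2885]
tip [320.2293 230.5606]
185 136 100 150 152 152 151 153 151 151 152 151 151 149 152 152 152 152 153 152 153 154 153 147 148 149
189 148 108 150 153 153 153 153 153 149 145 127 112 112 117 134 148 147 149 150 151 149 149 144 149 149
193 148 105 145 152 151 151 151 150 131 125 125  97  74  73  88 123 124 127 151 150 152 151 149 149 149
197 149 104 143 155 155 154 155 155 124 122 122  64  63  62  78 122 122 133 151 151 151 151 150 150 149
201 149 108 131 153 151 151 151 138 103 122  93  62  67  65  73 121 122 132 152 151 150 150 150 150 150
205 149 126 122 153 153 153 153 113 104 111  75  64  71  72  79 123 123 123 147 151 151 151 151 150 149
209 149 134 113 151 151 149 135 117 108  78  78  66  73  70  79 123 123 121 127 151 153 151 152 149 149
213 148 147 106 153 115  98 101 119  85  75  75  67  70  72  75 121 120 116 123 150 151 151 150 148 150
217 148 149 105 153 11
[... 529 characters left out ...]
  97 106  97  74  72  97 119 100 122 125 147 150 148 115  92 146 148 150
241 146 147 125  91  79  60  93  97  95 102  85  92 114 115  94 106 109 108 117 108 124 125 149 150 151
245 136 134 126  94  94  94  95  94  93  93  95  95 120 144 145 149 149 148 149 148 149 148 151 139 133
249 121  72  61 116  93  93  95  94  93  94  94 111 150 149 150 149 148 147 147 148 149 149 150  86  56
253 121  41  59 132  95  94  94  94  93  94 106 146 149 149 149 150 150 149 149 149 148 149 149  80  32
257 114  27  46 146 138 140 142 138 128 116 140 149 150 148 148 148 148 148 148 148 149 148 146  63  22
261  93  23  40 145 149 148 147 150 150 148 149 149 150 148 147 148 150 147 148 148 148 148 147  53  23
320
```

The keeper's back edge (row 190) and sides (about ±18 px) are where the home position predicts. The gripper is clear, so I'm handing in.

```bash
python3 -c "
from station import r
print(r.close_job())"
```

```text
the job is handed in; nothing more can be done
None
```

The spacer, washer and keeper are assembled on the shaft and the job is handed in at about 25 s of the 67 s allowed; the final wrist view put the keeper at its home position, but no verdict came back.

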